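# Shim a tablet up to its height stop

## Task

Slide the orange wedge, nose first and flat on the bench, under the middle of the tablet's front edge until that edge has risen to the red height stop and the wedge holds it snugly against it, then let go and leave the wedge there. The glass is fragile, so push gently and stop as soon as you feel the tablet come up firm. Handle only the wedge; leave the tablet, the phone, the jar and the screwdriver untouched.

Things in the scene. Friction and masses are not known exactly. Their poses are not given: they have to be found in the camera images.
- cradle: aluminium tablet cradle, fixed, on a thin blue mat. Origin: bench top below the middle of the tablet's front edge; x level = front to back, the way the wedge goes under the tablet; z up. Front rests 14 mm high, 30 mm wide at y = +-87 mm (140 mm free between); side rails at y = +-106 mm, 24 mm high; back lip at x = 142 mm stops the tablet
- tablet: loose 8-inch tablet, 140 (x) x 200 (y) x 9 mm, 0.36 to 0.54 kg, glass up, lying in the cradle. Origin: centre of its underside, 14 mm above the bench at the start; axes as the cradle's. Its back edge stays down while the front edge is wedged up
- tablet_edge (a point): middle of the tablet's lower front edge (the edge the wedge goes under); at the start 14 mm above the bench, over the cradle's origin. Same axes as the tablet
- wedge: loose orange wedge, 0.14 kg, 165 x 36 mm. Origin: underside, below the tail's centre; x to the nose, z up. Tail block, black ribs: x = -30 to 30 mm, 34 mm high. From x = 30 the top slopes evenly to a 4 mm high nose at x = 135 mm. Friction keeps it in. It bears on the tablet with 2 to 3 N while lifting it, 5 to 16 N when snug at the stop
- wedge_grip (a point): centre of the wedge's tail block, half-way up (17 mm): grip here across the 36 mm width. Axes of the wedge. The level push is steady while the tablet rises (about 3 to 10 N, more if the wedge is also pressed down) and climbs steeply at the stop (about 5 to 10 N more per mm that the wedge still moves): 5 to 8 N above the lifting push is snug
- wedge_nose (a point): middle of the wedge's nose, on its underside. Axes of the wedge
- phone_mid (a point): centre of a loose blue phone, 145 x 70 x 9 mm, lying flat: bystander
- jar_mid (a point): centre of a loose glass jar with blue lid, 52 mm across, 55 mm high: bystander
- screwdriver: loose green-handled screwdriver, 160 mm, lying along its x: bystander
- below_stop (a point): bench point right below the red height stop, a rigid 12 mm round tip pointing down. It is set anew each time: underside 31 to 37 mm above the bench, not reported, to be felt; the front edge must rise 8 to 14 mm. Its arm (top 56 to 62 mm up) runs level along cradle +y to a post in a sleeve at cradle x = 12, y = 126 mm. Axes of the cradle
There are look-alikes about, which are no part of the job. What is shaped like the wedge but pink or purple is not meant. Leave any turquoise look-alike of the tablet alone.

How it is judged:
On the way, in this order (a step that is already met when the one before it is completed fails the run):
1. the wedge lies flat with its nose under the middle of the tablet's front edge (x of wedge_nose in the frame of cradle above 0.003 m and y of wedge_nose in the frame of cradle between -0.02 and 0.02 m and height (world z) of wedge_nose below 0.008 m), for 0.1 s.
2. the wedge has begun to raise the front edge (above 18 mm) (height (world z) of tablet_edge above 0.018 m), for 0.1 s.
At the end, for the whole second after the job is handed in: The tablet's front edge, at least 20 mm up, is held against the stop: the wedge presses on it with 4 to 17 N. The wedge lies flat, within 0.2 rad of straight, its nose at least 40 mm under and within 20 mm of the middle. Wedge and tablet are at rest (contact force between tablet and wedge between 4 and 17 N and height (world z) of tablet_edge above 0.02 m and x of wedge_nose in the frame of cradle above 0.04 m and y of wedge_nose in the frame of cradle between -0.02 and 0.02 m and angle between the x axis of wedge and the x axis of cradle, either way round below 0.2 rad and angle between wedge's own z axis and vertical below 0.05 rad and linear speed of each of wedge, tablet below 0.01 m/s); the robot touches nothing.
It fails at once if the wedge presses on the fragile tablet with more than 20 N (contact force between tablet and wedge above 20 N).
It fails at once if the robot touches the tablet (contact force between tablet and the fingers above 1 N or contact force between tablet and the arm above 1 N).
It fails at once if the phone, the jar or the screwdriver is moved by more than 20 mm (distance of any of phone_mid, jar_mid, screwdriver from where it was at the start of the episode above 0.02 m).
It also fails if it takes over 64 s, if anything falls off the work surface, if the arm or the gripper's body presses on something with over 40 N, if the wrist force passes 120 N, or if a joint passes its speed limit or range.

## Robot

A 6-joint arm with a two-finger parallel gripper is mounted at the origin on the work surface. World frame = base frame: x ahead of the robot, y to its left, z up, the work surface at z = 0. Lengths are in m, angles in rad, forces in N, time in s.
With the tool pointing down it reaches from about 0.35 to 0.975 m from the base axis. Payload 4.9 kg.
Tool frame: the origin (TCP) lies between the finger pads; the fingertips stand 19 mm ahead of it and the grasp point (between the pads) is the TCP; z points along the fingers, y is the line along which they close (so a half turn about z gives the same grasp; the last joint's range is limited). The gripper opens to 85 mm and grips with 20 to 120 N. Pads are 22 mm wide; open, the fingers measure 114 mm over their backs; the gripper's body (76 mm by 85 mm) begins 54 mm behind the grasp point. The pads swing forward as they close: fully open they stand 13 mm farther back than shut.
Start: joints at [-1.348, 0.053, 1.613, -0, 1.476, -0.119], TCP at [0.209, -0.589, 0.25] pointing down, gripper open.
Joint ranges: [-3.01, 3.01], [-1.01, 2.22], [0.06, 2.58], [-1.02, 4.17], [0.09, 2.62], [-3.14, 3.14]. Speed limits (rad/s): [2.57, 2.57, 3.14, 3.14, 3.14, 3.14].

## Interface

Orientations are given as a rotation vector (axis times angle).
In Python, from station import ctrl gives the robot as it stands. The module is installed in compiled form; this text tells all that it offers.
- The arm moves only by the tool servo_tool, never from a script. Its argument "increments" is a list that holds one entry, the list of rows, each a list of 5 numbers: the finger opening in cm, from 0 to 8.54, then the shift along the tool's x, y, z in cm, then the turn about the tool's z in degrees. A call has 1 to 5 rows; each row is the pose to reach, as a shift and turn from the pose commanded when the call began, along the tool's axes at that moment; what a row does not reach only later rows make up. A row lasts 1/10 s, in which the tool goes at most 50 mm and 8.59 degrees, less where a joint would pass 70% of its speed; a pose out of reach is approached as far as the arm can. A call with a gripper value outside its range is refused whole. The fingers move at their own pace and stop on an object; "newtons" is the grip in N (left out, the last holds). Time passes only in rows, so rows that repeat a pose let the fingers close. It gives the time, the measured TCP pose, the force, the opening and the grip force at its end, in the units of the state.
- ctrl.get_obs(): the state, without advancing time (a new reading comes with each control period).
- ctrl.get_image(name): name is "scene" or "top" or "wrist"; returns a dict with "img" (420x560x3 uint8, red, green, blue), "fx", "fy", "cx", "cy" (pixels), "rvec" (rotation vector, rad) and "tvec" (3), from world to camera coordinates, as OpenCV has them; the wrist camera has in their place "mount" (4x4, takes a point from camera to tool coordinates, whose origin is the TCP and whose axes are the flange's). Camera axes: x right, y down, z forward; pixel columns grow to the right and rows downward; lengths in m; the calibration is good to about 2 mm. A picture is of the moment at which its call begins: read the wrist's pose just before it. There is no depth.
- ctrl.finish_job(): hands the job in; it is judged then, once.
The state is a dict: "t": time; "q": joint angles; "dq": joint speeds; "effort": joint torques, N m; "tool_pos": TCP position; "tool_rot": TCP orientation; "contact_force": force on the tool from outside, world axes, zero at the start; "wrist_torque": the same for the moment, N m; "opening": finger opening in m; "grip_force": force on a finger pad.
Only numpy, scipy, OpenCV 4.12 (cv2) and the standard library are available. Lean on these libraries where they do the work, as an engineer would, in place of code of your own. Each camera call takes 0.05 s, during which the arm holds its last target. There are 200 camera calls.

## Working session

There is one attempt and no reset: what is moved stays moved. The work goes in short steps, Python scripts to look and compute and a tool call to move; the robot and the scene stay as the last step left them, time stands still between calls to the robot, and variables do not carry over. Pictures are saved under pics/ and viewed, at most 10 in all, crops included, and the job is handed in when it is done.

Besides the shell and the picture viewer there is one more tool, called as name(argument=value, ...) on one line, values as JSON. servo_tool: Moves the arm, as the interface text tells. Its arguments: {"type":"object","properties":{"increments":{"type":"array"},"newtons":{"type":"number"}},"required":["increments"]}

```bash
mkdir -p pics
cat > h.py <<'E'
import numpy as np, cv2
from station import ctrl
from scipy.spatial.transform import Rotation as R
def cam(n):
    d=ctrl.get_image(n); return d
def save(d,f,crop=None,s=1):
    im=cv2.cvtColor(d["img"],cv2.COLOR_RGB2BGR)
    if crop: x0,y0,x1,y1=crop; im=im[y0:y1,x0:x1]
    if s!=1: im=cv2.resize(im,None,fx=s,fy=s,interpolation=cv2.INTER_CUBIC)
    cv2.imwrite(f,im)
def ray(d,u,v,z,o=None):
    if "mount" in d:
        M=np.array(d["mount"]); Rt=R.from_rotvec(o["tool_rot"]).as_matrix()
        Rc=Rt@M[:3,:3]; c=Rt@M[:3,3]+np.array(o["tool_pos"])
    else:
        Rw=R.from_rotvec(np.ravel(d["rvec"])).as_matrix(); Rc=Rw.T; c=-Rw.T@np.ravel(d["tvec"])
    r=Rc@np.array([(u-d["cx"])/d["fx"],(v-d["cy"])/d["fy"],1])
    return c+r*(z-c[2])/r[2]
E
python3 - <<'E'
from h import *
import pickle
o=ctrl.get_obs(); print(o)
for n in("top","scene"):
    d=cam(n); pickle.dump(d,open(n+".pkl","wb")); save(d,f"pics/{n}.png",None,1.42)
    print({k:v for k,v in d.items() if k!="img"})
E
```

```text
{'t': 0.0, 'q': array([-1.34804393e+00,  5.33371943e-02,  1.61430925e+00,  6.89678386e-06,
        1.47601635e+00, -1.18996092e-01]), 'dq': array([ 0.0003353 ,  0.00030549,  0.00036149,  0.00038919,  0.00067774,
       -0.00022055]), 'effort': array([ 3.10932810e-03, -3.93679476e+01, -3.70170593e+01,  2.98567033e-05,
        6.94394927e-03,  8.05436144e-06]), 'tool_pos': array([ 0.20933143, -0.5882706 ,  0.24906607]), 'tool_rot': array([-3.09380259e+00, -5.33856121e-01,  1.57746816e-04]), 'contact_force': array([ 0.00790599, -0.50235115, -0.07943696]), 'wrist_torque': array([ 0.03132895,  0.02988729, -0.0167193 ]), 'grip_force': 0.0, 'opening': 0.08495536632172253}
{'fx': 531.6516040230591, 'fy': 531.6516040230591, 'cx': 278.3389015966862, 'cy': 208.45985660198153, 'rvec': array([ 2.14589522, -2.17748359,  0.10786316]), 'tvec': array([0.04925094, 0.51023736, 1.27337728])}
{'fx': 491.9765844034133, 'fy': 491.9765844034133, 'cx': 288.0259195037715, 'cy': 213.0550845539769, 'rvec': array([ 1.43015602,  2.26594107, -0.79926885]), 'tvec': array([ 0.19801981, -0.34074045,  1.88156901])}
```

View pics/top.png

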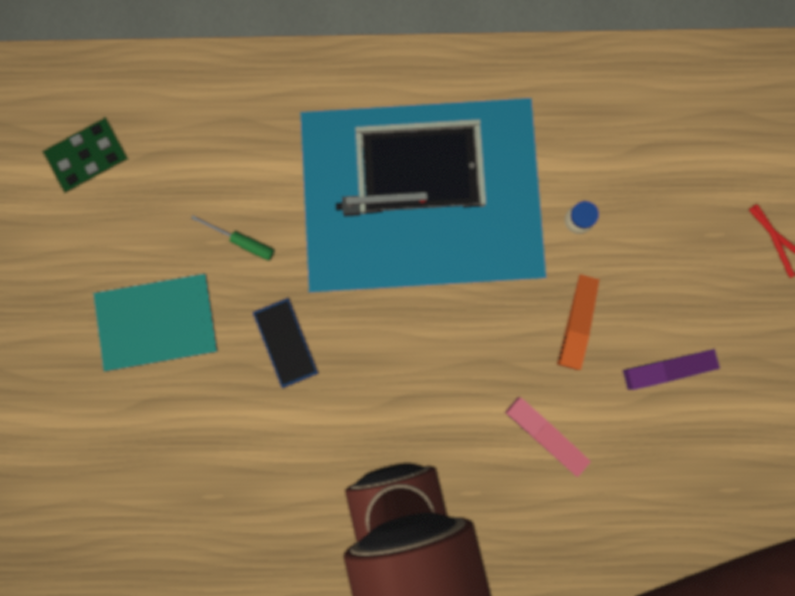

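View pics/scene.png

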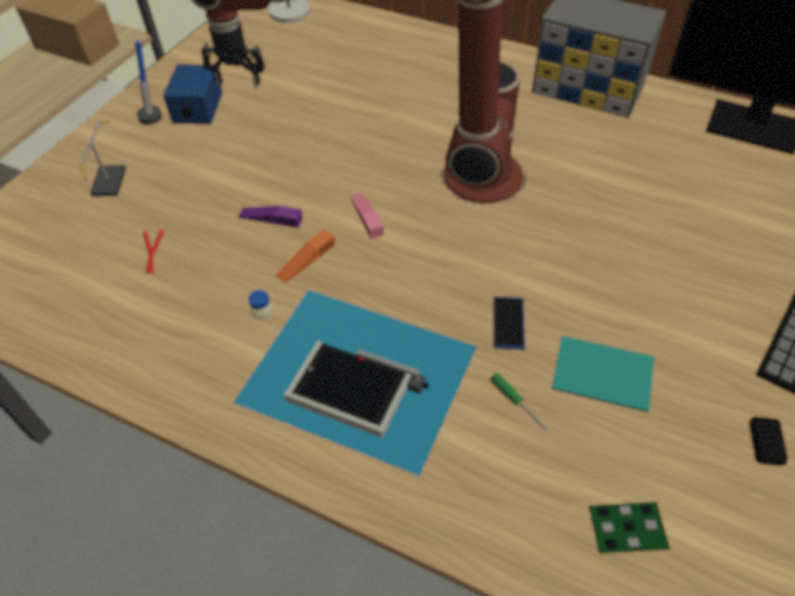

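The top view shows the orange wedge, with its tail near (572,350) and nose near (590,280). The tablet's front edge runs from about (362,210) to (485,205), and the stop tip is at about (423,198). I'll enlarge both.

Run:
```python
from h import *
import pickle
d=pickle.load(open("top.pkl","rb")); im=cv2.cvtColor(d["img"],cv2.COLOR_RGB2BGR)
a=cv2.resize(im[75:165,230:360],None,fx=6,fy=6,interpolation=cv2.INTER_CUBIC)
cv2.imwrite("pics/tab.png",a)
hsv=cv2.cvtColor(im,cv2.COLOR_BGR2HSV)
m=((hsv[...,0]>=4)&(hsv[...,0]<=14)&(hsv[...,1]>185)).astype(np.uint8); m[:, :370]=0;m[:,440:]=0;m[:180]=0;m[275:]=0
n,l,s,c=cv2.connectedComponentsWithStats(m);k=1+s[1:,4].argmax();print(s[k],c[k])
p=np.argwhere(l==k)[:,::-1].astype(np.float32)
b=cv2.boxPoints(cv2.minAreaRect(p));print(b)
for z in(0,.017,.034):print(z,[ray(d,u,v,z)[:2].round(4) for u,v in b])
```

```text
[394 195  27  65 898] [407.50445434 227.46547884]
[[393.29227 255.91934]
 [408.27927 194.09799]
 [422.73288 197.6019 ]
 [407.74588 259.42325]]
0 [array([ 0.3917, -0.2404]), array([ 0.5452, -0.2836]), array([ 0.5358, -0.3193]), array([ 0.3825, -0.2757])]
0.017 [array([ 0.3914, -0.2369]), array([ 0.5429, -0.2795]), array([ 0.5336, -0.3147]), array([ 0.3824, -0.2717])]
0.034 [array([ 0.3911, -0.2334]), array([ 0.5407, -0.2755]), array([ 0.5315, -0.3102]), array([ 0.3822, -0.2678])]
```

View pics/tab.png

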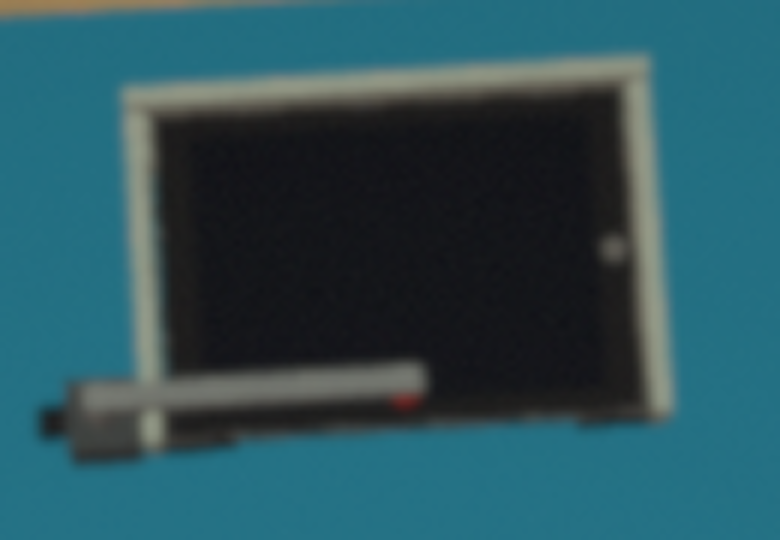

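```bash
cat >> h.py <<'E'
def plan(target,yaw):
    """cm shift in tool axes and degrees about tool z so TCP is at target, tool x axis horizontally at yaw (mod 180)"""
    o=ctrl.get_obs(); Rt=R.from_rotvec(o["tool_rot"]).as_matrix()
    s=Rt.T@(np.array(target)-o["tool_pos"])*100
    cur=np.arctan2(Rt[1,0],Rt[0,0]); dy=(cur-yaw+np.pi/2)%np.pi-np.pi/2
    print("shift cm",s.round(2),"turn deg",np.degrees(dy).round(2),"cur yaw",np.degrees(cur).round(2),"tilt",Rt[:,2].round(3),"q6",o["q"][5].round(2))
E
python3 - <<'E'
from h import *
import pickle
d=pickle.load(open("top.pkl","rb"))
print(ray(d,297.5,145.7,.023), ray(d,230+408/6,75+404/6,.033))
for a in((140,95),(152,440),(630,65),(658,405),(235,432),(580,415)):print(ray(d,230+a[0]/6,75+a[1]/6,.024).round(4))
o=ctrl.get_obs();w=ctrl.get_image("wrist");print(np.round(w["mount"],3),w["fx"])
plan((.36,-.262,.22),np.radians(-17))
E
```

```text
[ 0.66773981 -0.00805239  0.023     ] [ 0.6739016  -0.00913289  0.033     ]
[0.81   0.1005 0.024 ]
[0.6625 0.0969 0.024 ]
[ 0.8194 -0.1051  0.024 ]
[ 0.6739 -0.1129  0.024 ]
[0.6654 0.0625 0.024 ]
[ 0.6702 -0.0805  0.024 ]
[[-0.    -0.952 -0.306  0.079]
 [ 1.    -0.     0.001  0.001]
 [-0.001 -0.306  0.952 -0.124]
 [ 0.     0.     0.     1.   ]] 332.14933657366606
shift cm [ 25.13 -25.7    2.98] turn deg 36.58 cur yaw 19.58 tilt [-0.     0.002 -1.   ] q6 -0.12
```

```bash
python3 -c "
from h import *
plan((.41,-.262,.2),np.radians(-17))"
```

```text
shift cm [ 29.84 -24.02   4.98] turn deg 36.58 cur yaw 19.58 tilt [-0.     0.002 -1.   ] q6 -0.12
```

servo_tool(increments=[[[8.5,4,-3.2,0.7,5],[8.5,8,-6.4,1.4,10],[8.5,12,-9.6,2,15],[8.5,16,-12.8,2.7,20],[8.5,20,-16,3.3,25]]])

```text
t: 0.65
tool_pos: [0.3404, -0.3761, 0.2176]
tool_rot: [-3.137, 0.155, 0.0]
contact_force: [0.7, -0.5, 0.0]
opening: 0.085
grip_force: 0.0
```

```bash
python3 -c "
from h import *
plan((.41,-.262,.2),np.radians(-17))"
```

```text
shift cm [  5.8  -12.04   1.76] turn deg 11.34 cur yaw -5.66 tilt [-0.  0. -1.] q6 0.69
```

servo_tool(increments=[[[8.5,2,-4,0.6,4],[8.5,4,-8,1.2,8],[8.5,5.8,-12,1.8,11.3],[8.5,5.8,-12,1.8,11.3],[8.5,5.8,-12,1.8,11.3]]])

```text
t: 1.15
tool_pos: [0.4091, -0.2633, 0.1999]
tool_rot: [3.109, -0.452, -0.001]
contact_force: [-0.1, -0.3, 0.2]
opening: 0.0849
grip_force: 0.0
```

Run:
```python
from h import *
import pickle
o=ctrl.get_obs(); d=cam("wrist"); pickle.dump((d,o),open("w1.pkl","wb")); save(d,"pics/w1.png",None,1.42)
print(o["tool_pos"],o["contact_force"])
```

```text
[ 0.40912551 -0.26331218  0.19991545] [-0.12475483 -0.27616482  0.18327127]
```

View pics/w1.png

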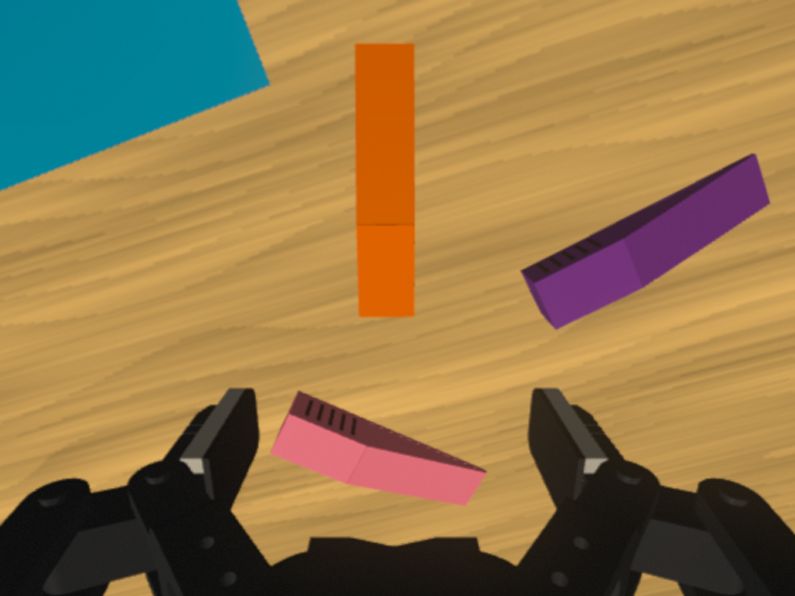

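The wrist view shows the wedge nearly aligned with the tool. Its nose corners are at (355,44) and (414,44), the crease at row 224, and the tail end at row 316 from (359,316) to (414,316).

Run:
```python
from h import *
import pickle
d,o=pickle.load(open("w1.pkl","rb")); s=1.42
P=[ray(d,u/s,v/s,z,o) for u,v,z in((355,44,.004),(414,44,.004),(357,224,.034),(414,224,.034),(359.5,316.5,.034),(414,316.5,.034))]
n,c,t=[(P[i]+P[i+1])/2 for i in(0,2,4)]
print(n,c,t,[np.linalg.norm(P[i]-P[i+1]) for i in(0,2,4)],np.linalg.norm((n-t)[:2]))
v=(n-t)[:2];yaw=np.arctan2(v[1],v[0]);print(np.degrees(yaw))
g=(c+t)/2;print(g, n[:2]-.135*v/np.linalg.norm(v))
plan((g[0],g[1],.06),yaw);plan((g[0],g[1],.021),yaw)
```

```text
[ 0.5447199  -0.29892519  0.004     ] [ 0.44462177 -0.26970095  0.034     ] [ 0.38680816 -0.25305314  0.034     ] [np.float64(0.035729880707050465), np.float64(0.034927597686513594), np.float64(0.035525149258053224)] 0.1644395398184855
-16.198145522274633
[ 0.41571497 -0.26137704  0.034     ] [ 0.41507903 -0.26126559]
shift cm [ 0.57 -0.48 14.02] turn deg -0.47 cur yaw -16.67 tilt [-0. -0. -1.] q6 1.14
shift cm [ 0.57 -0.48 17.92] turn deg -0.47 cur yaw -16.67 tilt [-0. -0. -1.] q6 1.14
```

servo_tool(increments=[[[8.5,0.57,-0.48,4,-0.5],[8.5,0.57,-0.48,8,-0.5],[8.5,0.57,-0.48,12,-0.5],[8.5,0.57,-0.48,15.5,-0.5],[8.5,0.57,-0.48,17.6,-0.5]]])

```text
t: 1.7
tool_pos: [0.4137, -0.2616, 0.0213]
tool_rot: [-3.108, 0.447, 0.006]
contact_force: [0.1, 1.0, -0.0]
opening: 0.085
grip_force: 0.0
```

servo_tool(increments=[[[2.5,0,0,0,0],[2.5,0,0,0,0],[2.5,0,0,0,0],[2.5,0,0,0,0],[2.5,0,0,0,0]]], newtons=30)

```text
t: 2.2
tool_pos: [0.4172, -0.2626, 0.0266]
tool_rot: [3.107, -0.443, 0.005]
contact_force: [-0.7, -0.6, 5.3]
opening: 0.0356
grip_force: 32.2
```

servo_tool(increments=[[[2.5,0,0,0,0],[2.5,0,0,0,0],[2.5,0,0,0,0]]])

```text
t: 2.5
tool_pos: [0.4172, -0.2626, 0.0265]
tool_rot: [3.107, -0.442, 0.005]
contact_force: [-1.3, -1.9, 5.8]
opening: 0.0358
grip_force: 32.2
```

servo_tool(increments=[[[2.5,0,0,-3,0],[2.5,0,0,-7,0],[2.5,0,0,-12,0],[2.5,0,0,-12,0]]])

```text
t: 2.9
tool_pos: [0.4197, -0.264, 0.1528]
tool_rot: [3.102, -0.441, 0.02]
contact_force: [1.1, -0.7, -0.4]
opening: 0.0359
grip_force: 31.5
```

```bash
python3 -c "
from h import *
plan((.46,-.015,.15),np.radians(2));print(ctrl.get_obs()['tool_pos'])"
```

```text
shift cm [ -3.07 -25.04   0.08] turn deg -18.19 cur yaw -16.19 tilt [ 0.012 -0.01  -1.   ] q6 1.14
[ 0.41966785 -0.26404439  0.15277137]
```

servo_tool(increments=[[[2.5,-0.6,-5,0,-4],[2.5,-1.2,-10,0,-8],[2.5,-1.8,-15,0,-12],[2.5,-2.4,-20,0,-16],[2.5,-3,-25,0,-18.2]]])

```text
t: 3.4
tool_pos: [0.4561, -0.0123, 0.1438]
tool_rot: [-3.141, -0.057, -0.0]
contact_force: [1.2, 0.7, -1.0]
opening: 0.0357
grip_force: 31.4
```

servo_tool(increments=[[[2.5,0,0,0,0],[2.5,0,0,0,0],[2.5,0,0,0,0]]])

```text
t: 3.7
tool_pos: [0.4563, -0.0151, 0.1439]
tool_rot: [3.141, 0.053, -0.001]
contact_force: [-0.5, 0.0, -0.7]
opening: 0.0355
grip_force: 31.6
```

Run:
```python
from h import *
import pickle
o=ctrl.get_obs(); d=cam("wrist"); pickle.dump((d,o),open("w2.pkl","wb")); save(d,"pics/w2.png",None,1.42)
plan((.46,-.015,.15),np.radians(2));print(o["tool_pos"],o["contact_force"])
```

```text
shift cm [ 0.37 -0.04 -0.6 ] turn deg -0.13 cur yaw 1.87 tilt [-0.001 -0.    -1.   ] q6 1.34
[ 0.45627667 -0.01511087  0.14385222] [-0.46906072  0.04817027 -0.7129928 ]
```

View pics/w2.png

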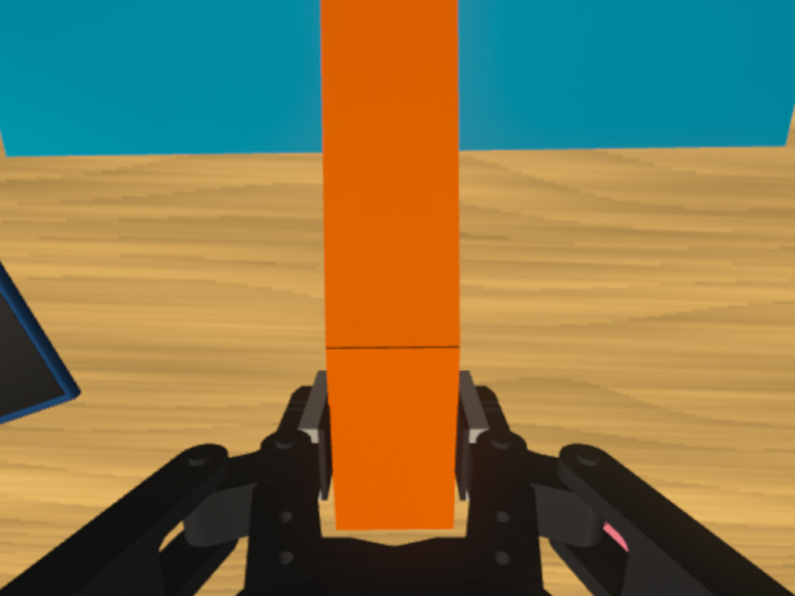

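The wrist view shows the gripped wedge, with its crease at row 348, and the mat's front edge from (5,155) to (785,146). The tablet is out of view, so I'll go up and forward to see its front corners.

servo_tool(increments=[[[2.5,2,0,-4,0],[2.5,4,0,-8,0],[2.5,7,0,-12,0],[2.5,10,0,-15.5,0],[2.5,10,0,-15.5,0]]])

```text
t: 4.25
tool_pos: [0.5612, -0.0135, 0.3061]
tool_rot: [3.139, 0.049, 0.018]
contact_force: [0.2, -0.6, -0.6]
opening: 0.0357
grip_force: 31.7
```

servo_tool(increments=[[[2.5,0,0,0,0],[2.5,0,0,0,0],[2.5,0,0,0,0]]])

```text
t: 4.55
tool_pos: [0.555, -0.0114, 0.2968]
tool_rot: [-3.14, -0.053, 0.006]
contact_force: [-1.0, -0.3, -0.4]
opening: 0.0351
grip_force: 31.6
```

Run:
```python
from h import *
import pickle
o=ctrl.get_obs(); d=cam("wrist"); pickle.dump((d,o),open("w3.pkl","wb")); save(d,"pics/w3.png",None,1.42)
print(o["tool_pos"],o["tool_rot"])
```

```text
[ 0.55498768 -0.01137713  0.29681816] [-3.14046403 -0.0526877   0.00623663]
```

View pics/w3.png

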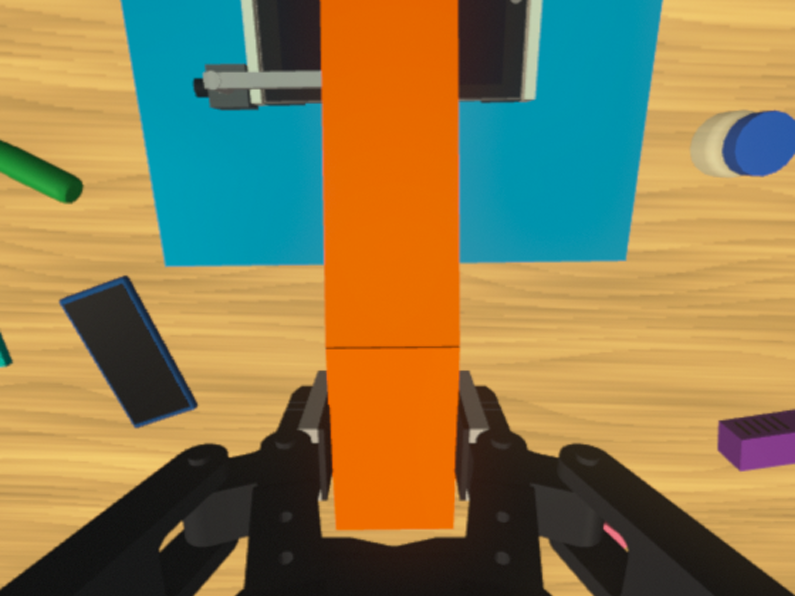

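The tablet's front edge is visible on both sides of the wedge, at about row 100 on the left and row 98 on the right. The rail front corners are at about (255,103) and (531,98). I'll enlarge this part.

Run:
```python
from h import *
import pickle
d,o=pickle.load(open("w3.pkl","rb")); L=d["img"][30:90,130:240]; Rr=d["img"][30:90,290:400]
im=np.vstack([cv2.resize(x,None,fx=4.5,fy=4.5,interpolation=cv2.INTER_CUBIC) for x in(L,Rr)])
cv2.imwrite("pics/c3.png",im[...,::-1])
```

```text
(no output)
```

View pics/c3.png

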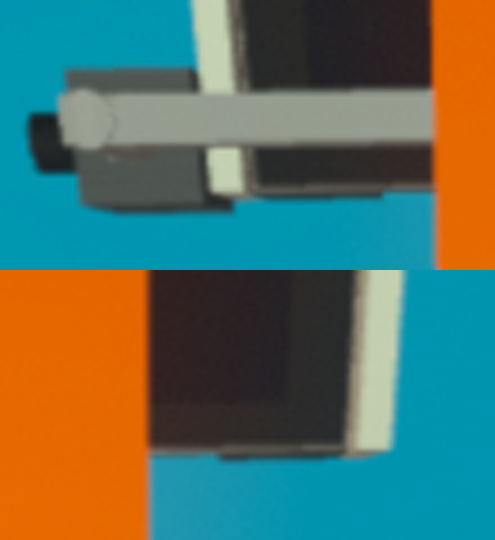

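Run:
```python
from h import *
import pickle
d,o=pickle.load(open("w3.pkl","rb"))
f=lambda u0,x,y,z:ray(d,u0+x/4.5,30+y/4.5,z,o)
rl,rr=f(130,227,193,.024),f(290,372,181,.024)
tl,tr=f(130,250,187,.023),f(290,345,178.5,.023); el,er=f(130,340,187,.023),f(290,200,178.5,.023)
print(rl,rr,(rl+rr)/2); print(tl,tr,(tl+tr)/2,np.linalg.norm(tl-tr)); print(el,er)
for a,b in((rl,rr),(tl,tr),(el,er)): v=a-b; print(np.degrees(np.arctan2(-v[0],v[1])))
s=1.42
a,b=ray(d,165/s,265.5/s,0,o),ray(d,626/s,260.5/s,0,o);v=a-b;print(a,b,np.degrees(np.arctan2(-v[0],v[1])))
for z in(.06,):
  print(f(130,209,0,.024)-rl)
# wedge offset in tool: crease & tail
o0=dict(o);o0["tool_pos"]=np.zeros(3);o0["tool_rot"]=np.zeros(3)+1e-9
M=np.array(d["mount"])
print([ (lambda p:p.round(4))(ray(d,u/s,v/s,-.01,o0)) for u,v in((326,348),(459,346),(335,529),(454,528))])
plan((.48,-.0145,.06),np.radians(2.2))
```

```text
[0.66362898 0.09800922 0.024     ] [ 0.67344487 -0.11374494  0.024     ] [ 0.66853692 -0.00786786  0.024     ]
[0.6652591  0.09255634 0.023     ] [ 0.67388557 -0.10732043  0.023     ] [ 0.66957234 -0.00738205  0.023     ] 0.20006283835471056
[0.66599969 0.07045883 0.023     ] [ 0.67269438 -0.07177759  0.023     ]
2.654052175311804
2.4712933032423585
2.6947706457032146
[0.52519811 0.19560963 0.        ] [ 0.54397329 -0.22486966  0.        ] 2.5566640716911646
[0.04220547 0.00187969 0.        ]
[array([ 0.0296, -0.0169, -0.01  ]), array([ 0.0301,  0.0179, -0.01  ]), array([-0.0293, -0.0167, -0.01  ]), array([-0.0289,  0.0189, -0.01  ])]
shift cm [-7.44  0.09 23.74] turn deg -0.26 cur yaw 1.94 tilt [-0.003  0.    -1.   ] q6 1.38
```

```bash
python3 -c "
from h import *
plan((.4847,-.0157,.05),np.radians(2.55))"
```

```text
shift cm [-6.98  0.22 24.74] turn deg -0.61 cur yaw 1.94 tilt [-0.003  0.    -1.   ] q6 1.38
```

servo_tool(increments=[[[2.5,-3.5,0.1,4,0],[2.5,-7,0.2,9,-0.6],[2.5,-7,0.2,14,-0.6],[2.5,-7,0.2,19,-0.6],[2.5,-7,0.2,23.5,-0.6]]])

```text
t: 5.1
tool_pos: [0.4852, -0.0152, 0.0692]
tool_rot: [3.141, 0.071, 0.001]
contact_force: [1.2, -0.4, -2.2]
opening: 0.0355
grip_force: 31.6
```

servo_tool(increments=[[[2.5,0,0,0,0],[2.5,0,0,0,0],[2.5,0,0,0,0]]])

```text
t: 5.4
tool_pos: [0.4888, -0.0157, 0.0743]
tool_rot: [3.14, 0.071, 0.008]
contact_force: [1.2, -0.8, -1.0]
opening: 0.0355
grip_force: 31.6
```

```bash
python3 -c "
from h import *
plan((.4847,-.0157,.03),np.radians(2.55));o=ctrl.get_obs();print(o['tool_pos'],o['contact_force'])"
```

```text
shift cm [-0.43 -0.03  4.43] turn deg 0.04 cur yaw 2.59 tilt [ 0.005 -0.001 -1.   ] q6 1.34
[ 0.48880986 -0.01574543  0.07427421] [ 1.15823631 -0.77671241 -0.96034546]
```

servo_tool(increments=[[[2.5,-0.2,0,2,0],[2.5,-0.3,0,3.5,0],[2.5,-0.3,0,4,0],[2.5,-0.3,0,4,0],[2.5,-0.3,0,4,0]]])

```text
t: 5.9
tool_pos: [0.4853, -0.0158, 0.0333]
tool_rot: [3.14, 0.071, 0.005]
contact_force: [-0.1, 1.2, -0.5]
opening: 0.0356
grip_force: 31.6
```

servo_tool(increments=[[[2.5,0,0,0.2,0],[2.5,0,0,0.2,0],[2.5,0,0,0.2,0]]])

```text
t: 6.2
tool_pos: [0.4839, -0.0156, 0.0296]
tool_rot: [3.141, 0.071, 0.001]
contact_force: [0.2, -0.4, -1.3]
opening: 0.0355
grip_force: 31.6
```

servo_tool(increments=[[[2.5,0,0,0.2,0],[2.5,0,0,0.2,0],[2.5,0,0,0.2,0]]])

```text
t: 6.5
tool_pos: [0.4836, -0.0155, 0.0272]
tool_rot: [-3.141, -0.071, 0.001]
contact_force: [-0.1, -1.5, -1.0]
opening: 0.0354
grip_force: 31.6
```

servo_tool(increments=[[[2.5,0,0,0.15,0],[2.5,0,0,0.15,0],[2.5,0,0,0.15,0]]])

```text
t: 6.8
tool_pos: [0.4843, -0.0156, 0.0266]
tool_rot: [3.141, 0.071, 0.001]
contact_force: [-2.8, 0.6, 5.5]
opening: 0.0355
grip_force: 32.3
```

servo_tool(increments=[[[2.5,0,0,0.1,0],[2.5,0,0,0.1,0],[2.5,0,0,0.1,0]]])

```text
t: 7.1
tool_pos: [0.4847, -0.0157, 0.0266]
tool_rot: [3.14, 0.071, 0.002]
contact_force: [-4.5, -0.6, 10.7]
opening: 0.0352
grip_force: 33.0
```

servo_tool(increments=[[[5,0,0,-0.2,0],[5,0,0,-0.3,0],[5,0,0,-0.7,0],[5,0,0,-0.7,0],[5,0,0,-0.7,0]]])

```text
t: 7.6
tool_pos: [0.4837, -0.0155, 0.0318]
tool_rot: [3.141, 0.071, 0.0]
contact_force: [-0.2, 0.8, 0.7]
opening: 0.0501
grip_force: 0.0
```

servo_tool(increments=[[[2.5,0,0,0,0],[2.5,0,0,0,0],[2.5,0,0,0,0],[2.5,0,0,0,0],[2.5,0,0,0,0]]])

```text
t: 8.1
tool_pos: [0.4838, -0.0155, 0.0318]
tool_rot: [3.141, 0.071, 0.0]
contact_force: [0.7, -0.1, -0.3]
opening: 0.0353
grip_force: 31.6
```

Run:
```python
from h import *
import pickle
plan((.6695,-.0075,.032),np.radians(2.55))
o=ctrl.get_obs(); print(o); d=cam("wrist"); save(d,"pics/w4.png",None,1.42)
```

```text
shift cm [ 1.859e+01  3.000e-02 -1.000e-02] turn deg 0.03 cur yaw 2.58 tilt [ 0. -0. -1.] q6 1.34
{'t': 8.1, 'q': array([-1.86004539e-01, -3.42297187e-02,  2.09574225e+00,  7.23496457e-06,
        1.07988007e+00,  1.33978130e+00]), 'dq': array([ 0.00124648,  0.00064811, -0.00087693, -0.00101018, -0.00163046,
        0.00091395]), 'effort': array([ 4.13477642e-02, -2.87353152e+01, -3.00773263e+01, -1.37325068e-02,
        9.39149223e-02, -4.49241852e-04]), 'tool_pos': array([ 0.48376152, -0.01553009,  0.03182318]), 'tool_rot': array([3.14076205e+00, 7.06901892e-02, 3.09502125e-04]), 'contact_force': array([ 0.65484436, -0.11287534, -0.28098729]), 'wrist_torque': array([ 0.06218001, -0.06195151,  0.01181844]), 'grip_force': 31.64810299873352, 'opening': 0.03533366617841106}
```

View pics/w4.png

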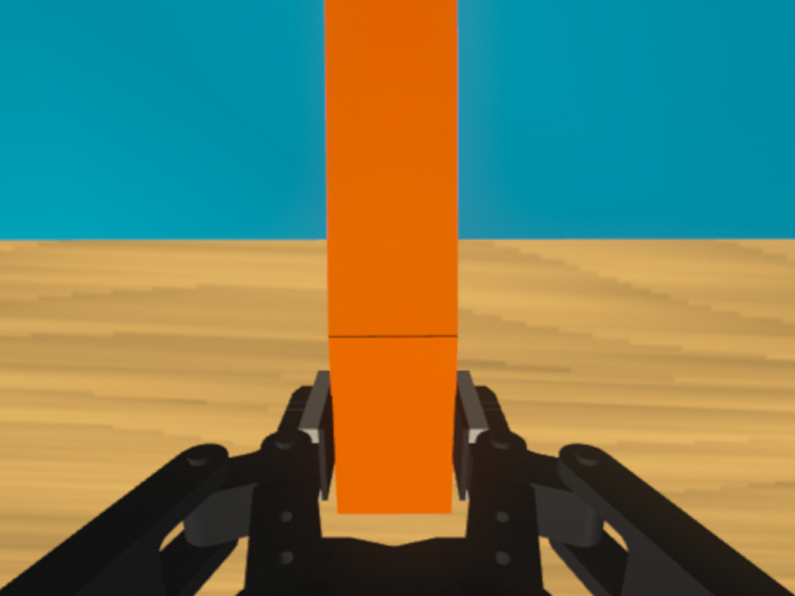

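The wedge lies straight on the tool axis and the mat edge (row 239) is level, so the alignment is good. Now I'll push in.

servo_tool(increments=[[[2.5,1,0,0,0],[2.5,2,0,0,0],[2.5,3,0,0,0],[2.5,4,0,0,0],[2.5,5,0,0,0]]])

```text
t: 8.65
tool_pos: [0.5346, -0.0132, 0.0318]
tool_rot: [-3.141, -0.071, 0.0]
contact_force: [-1.7, -0.7, 2.7]
opening: 0.0357
grip_force: 32.0
```

servo_tool(increments=[[[2.5,0.6,0,0,0],[2.5,1.2,0,0,0],[2.5,1.8,0,0,0],[2.5,2.2,0,0,0],[2.5,2.5,0,0,0]]])

```text
t: 9.15
tool_pos: [0.5589, -0.0121, 0.0318]
tool_rot: [-3.141, -0.071, 0.0]
contact_force: [-1.6, -0.6, 2.6]
opening: 0.0353
grip_force: 32.0
```

servo_tool(increments=[[[2.5,0.2,0,-0.03,0],[2.5,0.4,0,-0.03,0],[2.5,0.6,0,-0.03,0],[2.5,0.8,0,-0.03,0],[2.5,1.0,0,-0.03,0]]])

```text
t: 9.65
tool_pos: [0.5686, -0.0116, 0.0318]
tool_rot: [-3.141, -0.071, 0.0]
contact_force: [0.2, 0.3, -1.8]
opening: 0.0357
grip_force: 31.5
```

servo_tool(increments=[[[2.5,0.2,0,0,0],[2.5,0.4,0,0,0],[2.5,0.6,0,0,0],[2.5,0.8,0,0,0],[2.5,1.0,0,0,0]]])

```text
t: 10.15
tool_pos: [0.5783, -0.0112, 0.0318]
tool_rot: [-3.141, -0.071, 0.002]
contact_force: [-4.9, -0.5, 0.8]
opening: 0.0359
grip_force: 31.8
```

servo_tool(increments=[[[2.5,0.2,0,0,0],[2.5,0.4,0,0,0],[2.5,0.6,0,0,0],[2.5,0.8,0,0,0],[2.5,0.8,0,0,0]]])

```text
t: 10.65
tool_pos: [0.5869, -0.0108, 0.0319]
tool_rot: [-3.141, -0.071, -0.001]
contact_force: [-0.5, -0.7, -3.1]
opening: 0.0351
grip_force: 31.4
```

servo_tool(increments=[[[2.5,0.1,0,0.02,0],[2.5,0.2,0,0.02,0],[2.5,0.3,0,0.02,0],[2.5,0.4,0,0.02,0]]])

```text
t: 11.05
tool_pos: [0.5906, -0.0107, 0.0319]
tool_rot: [3.141, 0.071, -0.0]
contact_force: [-2.7, -0.3, -1.1]
opening: 0.0352
grip_force: 31.5
```

servo_tool(increments=[[[2.5,0.1,0,0,0],[2.5,0.2,0,0,0],[2.5,0.3,0,0,0],[2.5,0.4,0,0,0]]])

```text
t: 11.45
tool_pos: [0.5947, -0.0105, 0.0319]
tool_rot: [-3.141, -0.071, -0.0]
contact_force: [-3.3, -2.0, -2.0]
opening: 0.0349
grip_force: 31.5
```

servo_tool(increments=[[[2.5,0.1,0,0,0],[2.5,0.2,0,0,0]]])

```text
t: 11.65
tool_pos: [0.5966, -0.0104, 0.0319]
tool_rot: [-3.141, -0.071, 0.0]
contact_force: [-3.0, 0.9, -1.8]
opening: 0.0354
grip_force: 31.4
```

servo_tool(increments=[[[2.5,0.05,0,0,0],[2.5,0.1,0,0,0]]])

```text
t: 11.85
tool_pos: [0.5976, -0.0104, 0.0319]
tool_rot: [-3.141, -0.071, 0.0]
contact_force: [-1.3, -0.6, -1.6]
opening: 0.0354
grip_force: 31.4
```

servo_tool(increments=[[[2.5,0.05,0,0,0],[2.5,0.1,0,0,0]]])

```text
t: 12.05
tool_pos: [0.5986, -0.0103, 0.0319]
tool_rot: [-3.141, -0.071, 0.0]
contact_force: [-2.6, 0.6, -2.0]
opening: 0.0351
grip_force: 31.4
```

servo_tool(increments=[[[2.5,0.05,0,0,0],[2.5,0.1,0,0,0]]])

```text
t: 12.25
tool_pos: [0.5996, -0.0103, 0.0319]
tool_rot: [3.141, 0.071, -0.0]
contact_force: [-2.7, 0.4, -1.8]
opening: 0.0354
grip_force: 31.4
```

servo_tool(increments=[[[2.5,0.05,0,0,0],[2.5,0.1,0,0,0]]])

```text
t: 12.45
tool_pos: [0.6006, -0.0102, 0.0319]
tool_rot: [3.141, 0.071, -0.0]
contact_force: [-3.0, -0.4, -2.2]
opening: 0.0356
grip_force: 31.4
```

servo_tool(increments=[[[2.5,0.05,0,0,0],[2.5,0.1,0,0,0]]])

```text
t: 12.65
tool_pos: [0.6016, -0.0102, 0.0319]
tool_rot: [-3.141, -0.071, 0.0]
contact_force: [-1.6, -0.3, -2.7]
opening: 0.0353
grip_force: 31.4
```

servo_tool(increments=[[[2.5,0.05,0,0,0],[2.5,0.1,0,0,0]]])

```text
t: 12.85
tool_pos: [0.6026, -0.0101, 0.0319]
tool_rot: [3.141, 0.071, -0.0]
contact_force: [-3.0, 0.1, -2.9]
opening: 0.0355
grip_force: 31.4
```

servo_tool(increments=[[[2.5,0.05,0,0.03,0],[2.5,0.1,0,0.03,0]]])

```text
t: 13.05
tool_pos: [0.6037, -0.0101, 0.0319]
tool_rot: [3.141, 0.071, 0.0]
contact_force: [-4.5, 0.2, -1.1]
opening: 0.0356
grip_force: 31.5
```

servo_tool(increments=[[[2.5,0.05,0,0.02,0],[2.5,0.1,0,0.02,0]]])

```text
t: 13.25
tool_pos: [0.6048, -0.0101, 0.0319]
tool_rot: [3.141, 0.071, 0.001]
contact_force: [-3.9, -0.6, 2.1]
opening: 0.0352
grip_force: 31.8
```

servo_tool(increments=[[[2.5,0.05,0,-0.01,0],[2.5,0.1,0,-0.01,0]]])

```text
t: 13.45
tool_pos: [0.6058, -0.01, 0.0319]
tool_rot: [3.141, 0.071, 0.0]
contact_force: [-4.6, -0.1, 2.1]
opening: 0.0356
grip_force: 31.9
```

servo_tool(increments=[[[2.5,0.05,0,0,0],[2.5,0.1,0,0,0]]])

```text
t: 13.65
tool_pos: [0.6067, -0.01, 0.0318]
tool_rot: [3.141, 0.071, 0.0]
contact_force: [-4.5, 0.1, 2.5]
opening: 0.0351
grip_force: 32.0
```

servo_tool(increments=[[[2.5,0.05,0,-0.02,0],[2.5,0.1,0,-0.02,0]]])

```text
t: 13.85
tool_pos: [0.6076, -0.0099, 0.0318]
tool_rot: [3.141, 0.071, 0.0]
contact_force: [-4.8, -0.8, 3.0]
opening: 0.0354
grip_force: 32.0
```

servo_tool(increments=[[[2.5,0.05,0,0,0],[2.5,0.1,0,0,0]]])

```text
t: 14.05
tool_pos: [0.6086, -0.0099, 0.0318]
tool_rot: [3.141, 0.071, 0.0]
contact_force: [-4.6, -0.7, 4.5]
opening: 0.0353
grip_force: 32.0
```

servo_tool(increments=[[[2.5,0.05,0,-0.04,0],[2.5,0.1,0,-0.04,0]]])

```text
t: 14.25
tool_pos: [0.6095, -0.0098, 0.0318]
tool_rot: [-3.141, -0.071, 0.0]
contact_force: [-3.6, -0.1, 0.9]
opening: 0.0355
grip_force: 31.8
```

servo_tool(increments=[[[2.5,0.05,0,-0.01,0],[2.5,0.1,0,-0.01,0]]])

```text
t: 14.45
tool_pos: [0.6104, -0.0097, 0.0319]
tool_rot: [-3.141, -0.071, 0.0]
contact_force: [-3.4, -0.0, -0.6]
opening: 0.0356
grip_force: 31.6
```

Still the lifting push (about 3.5 N). Tail grip at cradle x ≈ −59 mm; continuing.

servo_tool(increments=[[[2.5,0.05,0,0,0],[2.5,0.1,0,0,0]]])

```text
t: 14.65
tool_pos: [0.6111, -0.0097, 0.0319]
tool_rot: [-3.141, -0.071, 0.002]
contact_force: [-6.2, 0.0, 1.2]
opening: 0.0355
grip_force: 31.7
```

servo_tool(increments=[[[2.5,0.05,0,0,0],[2.5,0.1,0,0,0]]])

```text
t: 14.85
tool_pos: [0.6114, -0.0097, 0.0318]
tool_rot: [-3.141, -0.071, 0.005]
contact_force: [-8.5, 0.2, 2.2]
opening: 0.0352
grip_force: 32.0
```

servo_tool(increments=[[[2.5,0.06,0,0,0],[2.5,0.06,0,0,0]]])

```text
t: 15.05
tool_pos: [0.6117, -0.0096, 0.0318]
tool_rot: [-3.141, -0.071, 0.007]
contact_force: [-8.5, -0.5, 3.2]
opening: 0.0355
grip_force: 32.0
```

servo_tool(increments=[[[2.5,0.05,0,0,0],[2.5,0.05,0,0,0]]])

```text
t: 15.25
tool_pos: [0.6118, -0.0096, 0.0318]
tool_rot: [-3.141, -0.071, 0.008]
contact_force: [-10.6, -0.5, 4.9]
opening: 0.0354
grip_force: 32.2
```

servo_tool(increments=[[[2.5,-0.1,0,-0.04,0],[2.5,-0.15,0,-0.07,0],[2.5,-0.15,0,-0.07,0]]])

```text
t: 15.55
tool_pos: [0.6117, -0.0096, 0.032]
tool_rot: [-3.141, -0.071, 0.001]
contact_force: [-1.8, 0.8, -5.8]
opening: 0.0351
grip_force: 30.9
```

servo_tool(increments=[[[2.5,0,0,0.06,0],[2.5,0,0,0.06,0]]])

```text
t: 15.75
tool_pos: [0.6117, -0.0096, 0.0319]
tool_rot: [-3.141, -0.071, 0.002]
contact_force: [-4.0, 0.4, -3.7]
opening: 0.0351
grip_force: 31.1
```

servo_tool(increments=[[[4.6,0,0,0,0],[4.6,0,0,0,0],[4.6,0,0,0,0],[4.6,0,0,0,0]]])

```text
t: 16.15
tool_pos: [0.6132, -0.0098, 0.0333]
tool_rot: [3.141, 0.071, 0.004]
contact_force: [-0.1, 0.3, -0.7]
opening: 0.0458
grip_force: 0.0
```

servo_tool(increments=[[[5.5,0,0,-1,0],[5.5,0,0,-2,0],[5.5,-2,0,-5,0],[5.5,-4,0,-9,0],[5.5,-4,0,-9,0]]])

```text
t: 16.65
tool_pos: [0.5749, -0.012, 0.13]
tool_rot: [3.139, 0.071, 0.018]
contact_force: [0.7, -0.6, -0.3]
opening: 0.0547
grip_force: 0.0
```

Run:
```python
from h import *
import pickle
o=ctrl.get_obs(); d=cam("wrist"); pickle.dump((d,o),open("w5.pkl","wb")); save(d,"pics/w5.png",None,1.42)
print(o["tool_pos"],o["tool_rot"],o["contact_force"])
```

```text
[ 0.57490328 -0.01201073  0.12999592] [3.1386905  0.07070217 0.01815163] [ 0.70859784 -0.59474615 -0.32585458]
```

View pics/w5.png

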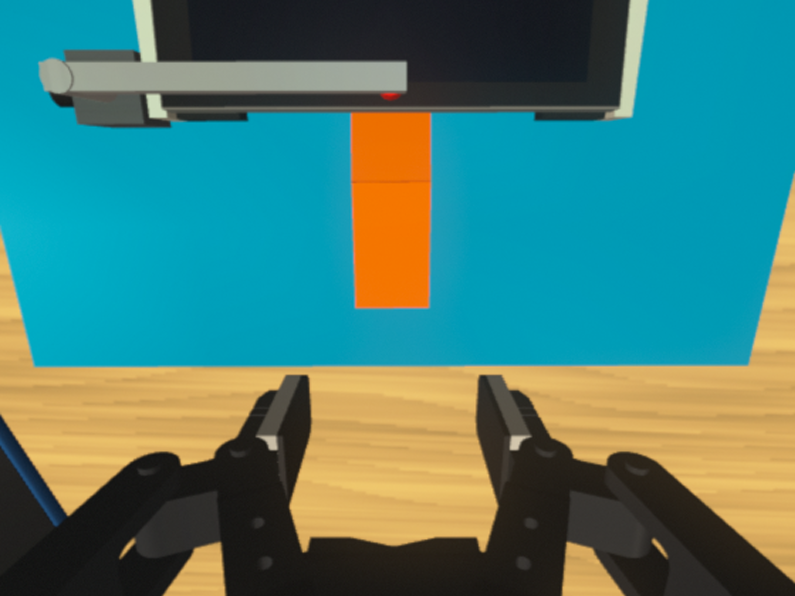

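The wedge sits straight and centred under the front edge, below the red stop: crease at row 182, tail end at row 308. I'll check that it didn't shift on release.

Run:
```python
from h import *
import pickle
d,o=pickle.load(open("w5.pkl","rb"));s=1.42
c=(ray(d,351/s,181.5/s,.034,o)+ray(d,431/s,181.5/s,.034,o))/2;t=(ray(d,355/s,308/s,.034,o)+ray(d,430/s,308/s,.034,o))/2
print(c,t,(c+t)/2)
```

```text
[ 0.64124636 -0.00907845  0.034     ] [ 0.58096752 -0.01245444  0.034     ] [ 0.61110694 -0.01076644  0.034     ]
```

The position is consistent, but part of the final push was vertical load. I'll firm it up with a gentle push on the tail using the closed fingertips.

servo_tool(increments=[[[0,-2,0,0,0],[0,-3.2,0,0,0],[0,-3.2,0,0,0],[0,-3.2,0,3,0],[0,-3.2,0,5,0]]])

```text
t: 17.2
tool_pos: [0.5405, -0.013, 0.0712]
tool_rot: [-3.141, -0.071, -0.0]
contact_force: [-1.1, -0.2, -0.4]
opening: 0.0004
grip_force: 0.0
```

servo_tool(increments=[[[0,0,0,2,0],[0,0,0,4,0],[0,0,0,4,0],[0,0,0,4,0]]])

```text
t: 17.6
tool_pos: [0.5403, -0.0129, 0.032]
tool_rot: [-3.141, -0.071, 0.001]
contact_force: [0.4, 1.0, -0.0]
opening: 0.0002
grip_force: 0.0
```

```bash
python3 -c "
from h import *
plan((.565,-.012,.034),np.radians(2.55));o=ctrl.get_obs();print(o['tool_pos'],o['contact_force'],o['opening'])"
```

```text
shift cm [ 2.47  0.02 -0.2 ] turn deg 0.03 cur yaw 2.58 tilt [-0.001  0.    -1.   ] q6 1.36
[ 0.54030192 -0.01289712  0.0320002 ] [ 0.41337794  0.9776402  -0.04179117] 0.00017412361249290843
```

servo_tool(increments=[[[0,0.8,0,0,0],[0,1.6,0,0,0],[0,2.2,0,0,0],[0,2.5,0,0,0],[0,2.6,0,0,0]]])

```text
t: 18.1
tool_pos: [0.567, -0.0118, 0.0327]
tool_rot: [3.141, 0.071, 0.001]
contact_force: [-0.8, 0.0, -0.0]
opening: 0.0001
grip_force: 0.0
```

servo_tool(increments=[[[0,0.1,0,0,0],[0,0.2,0,0,0]]])

```text
t: 18.3
tool_pos: [0.568, -0.0116, 0.0322]
tool_rot: [-3.141, -0.071, 0.001]
contact_force: [0.2, 0.3, 0.3]
opening: 0.0002
grip_force: 0.0
```

servo_tool(increments=[[[0,0.1,0,0,0]]])

```text
t: 18.4
tool_pos: [0.569, -0.0116, 0.0322]
tool_rot: [-3.141, -0.071, 0.001]
contact_force: [-0.1, 0.1, -0.6]
opening: -0.0002
grip_force: 0.0
```

servo_tool(increments=[[[0,0.1,0,0,0],[0,0.1,0,0,0]]])

```text
t: 18.6
tool_pos: [0.5698, -0.0116, 0.0322]
tool_rot: [-3.141, -0.071, 0.002]
contact_force: [-2.6, -0.6, 1.4]
opening: -0.0001
grip_force: 1.0
```

servo_tool(increments=[[[0,0.1,0,0,0],[0,0.1,0,0,0]]])

```text
t: 18.8
tool_pos: [0.5698, -0.0115, 0.032]
tool_rot: [-3.141, -0.071, 0.006]
contact_force: [-5.2, -1.8, 4.2]
opening: 0.0002
grip_force: 3.0
```

servo_tool(increments=[[[0,0.06,0,-0.03,0],[0,0.06,0,-0.03,0]]])

```text
t: 19.0
tool_pos: [0.5698, -0.0115, 0.032]
tool_rot: [-3.141, -0.071, 0.008]
contact_force: [-6.9, -0.5, 4.4]
opening: -0.0003
grip_force: 3.7
```

servo_tool(increments=[[[0,0.06,0,-0.03,0],[0,0.06,0,-0.03,0]]])

```text
t: 19.2
tool_pos: [0.5699, -0.0115, 0.032]
tool_rot: [-3.141, -0.071, 0.011]
contact_force: [-7.8, -0.9, 4.5]
opening: -0.0003
grip_force: 4.3
```

servo_tool(increments=[[[0,0.06,0,-0.04,0],[0,0.06,0,-0.04,0]]])

```text
t: 19.4
tool_pos: [0.5699, -0.0115, 0.0321]
tool_rot: [-3.141, -0.071, 0.013]
contact_force: [-8.9, -1.5, 3.8]
opening: 0.0001
grip_force: 4.8
```

servo_tool(increments=[[[0,0.05,0,-0.02,0],[0,0.05,0,-0.02,0]]])

```text
t: 19.6
tool_pos: [0.57, -0.0114, 0.0321]
tool_rot: [-3.14, -0.071, 0.015]
contact_force: [-11.0, -0.9, 4.6]
opening: -0.0001
grip_force: 5.3
```

It's firm at about 10–11 N with virtually no movement. I'll withdraw and hand in.

servo_tool(increments=[[[0,-0.3,0,0,0],[0,-1,0,0,0],[0,-3,0,0,0],[0,-4,0,-4,0],[0,-4,0,-8,0]]])

```text
t: 20.1
tool_pos: [0.5309, -0.013, 0.1125]
tool_rot: [-3.14, -0.07, 0.006]
contact_force: [1.0, -0.9, -0.4]
opening: -0.0003
grip_force: 0.0
```

servo_tool(increments=[[[0,0,0,0,0],[0,0,0,0,0],[0,0,0,0,0]]])

```text
t: 20.4
tool_pos: [0.5329, -0.0131, 0.1126]
tool_rot: [-3.141, -0.071, 0.002]
contact_force: [-1.0, -0.7, -0.3]
opening: -0.0001
grip_force: 0.0
```

```bash
python3 -c "
from h import *
o=ctrl.get_obs();print(o['tool_pos'],o['contact_force']);print(ctrl.finish_job())"
```

```text
[ 0.53291526 -0.01313042  0.11257994] [-1.02004338 -0.72592628 -0.31429843]
the job is handed in; nothing more can be done
None
```

The wedge is in, holding the tablet's front edge firm against the red stop (it took a final push of about 11 N with almost no movement), and the arm is clear; I handed the job in at about 20 s, and no verdict came back.

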